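# Gather the last nuts in the hook box's low corner over the counting tin

## Task

Pick up the orange hook box by its carrying bar, bring it to the counting tin and tilt it so that all four loose nuts slide together into the box's cut-down corner, that corner pointing down. Finish while holding the box still and tilted like that in the air, the cut-down corner above the middle of the open tin and no more than about 8 cm over its rim, so that the nuts can be counted out into the tin; the box touches nothing but the gripper and the nuts. Spill no nut, and leave the tin, the slates, the ripper head and the bracket where they lie.

Things in the scene. Friction and masses are not known exactly. Their poses are not given: they have to be found in the camera images.
- hookbox: Open orange plastic box, loose, any yaw, about 0.35 kg. Outside 180 (x) x 130 (y) x 45 mm (z), walls and floor 4 mm. Origin: centre of the underside; z up. At the corner +x +y both walls are cut down to 24 mm high over their last 45 mm: the cut-down corner. Uprights 30 mm wide on the outside of the end walls (x = +-90 to 96 mm) carry a wooden bar over the middle.
- hookbox_bar (a point): Middle of the wooden carrying bar, at (0, 0, 97) mm in the box frame; axes as the box. The bar runs along the box's x axis: 192 mm long, 18 mm wide (y), 16 mm high (z = 89 to 105 mm); nothing is below it down to the box's floor, 85 mm lower.
- hookbox_corner (a point): Inner floor corner of the cut-down corner, where the inner walls meet the floor: (86, 61, 4) mm in the box frame; axes as the box. Nuts slide on floor and walls with a friction coefficient of about 0.16 to 0.24.
- nut0: One of four equal plain steel hexagon nuts, about 17 mm across the flats, 8 mm high, about 12 g, lying flat and loose on the box's floor. Origin: centre of its underside.
- nut1: One of four equal plain steel hexagon nuts, about 17 mm across the flats, 8 mm high, about 12 g, lying flat and loose on the box's floor. Origin: centre of its underside.
- nut2: One of four equal plain steel hexagon nuts, about 17 mm across the flats, 8 mm high, about 12 g, lying flat and loose on the box's floor. Origin: centre of its underside.
- nut3: One of four equal plain steel hexagon nuts, about 17 mm across the flats, 8 mm high, about 12 g, lying flat and loose on the box's floor. Origin: centre of its underside.
- tin: Small plain dark steel counting tin standing loose and open on the bench, 80 (x) x 110 (y) x 45 mm (z), 0.3 kg. Origin: centre of the underside. Its lid is folded right back and slopes from the rim at the +x side down to the bench, reaching 104 mm from the origin; a small chrome push button sits on the -x wall.
- tin_mouth (a point): Centre of the tin's open mouth, at rim height: (0, 0, 45) mm in the tin frame.
- slate_a: Bystander: slate offcut, 90 x 130 x 8 mm, flat on the bench. Origin: centre of the underside.
- slate_b: Bystander: slate offcut, 85 x 105 x 8 mm, flat on the bench. Origin: centre of the underside.
- ripper: Bystander: steel slate ripper head, flat T-shaped blade with barbs and a socket, about 75 x 185 mm, 22 mm high. Origin: middle of the blade's underside, the T end towards its +y.
- bracket: Bystander: galvanized angle bracket, foot 60 x 40 mm, upright leg 54 mm high at its +x end. Origin: centre of the foot's underside.
There are look-alikes about, which are no part of the job. There is more than one size of the hookbox; the one meant has the size given above.

How it is judged:
By the outcome, as a careful person would: the job done as asked, in the order asked, and still so for the second after the job is handed in, while the arm keeps its last pose, push and grip.
It also fails if it takes over 45 s, if anything falls off the work surface, if the arm or the gripper's body presses on something with over 40 N, if the wrist force passes 120 N, or if a joint passes its speed limit or range.

## Robot

A 6-joint arm with a two-finger parallel gripper is mounted at the origin on the work surface. World frame = base frame: x ahead of the robot, y to its left, z up, the work surface at z = 0. Lengths are in m, angles in rad, forces in N, time in s.
With the tool pointing down it reaches from about 0.375 to 0.9 m from the base axis. Payload 3.1 kg.
Tool frame: the origin (TCP) lies midway between the tips of the shut fingers; the grasp point (between the pads) lies 19 mm behind it (manip.grasp_offset is the distance from the TCP to the grasp point, in m); z points along the fingers, y is the line along which they close (so a half turn about z gives the same grasp; the last joint's range is limited). The gripper opens to 85 mm and grips with 20 to 120 N. Pads are 22 mm wide; open, the fingers measure 114 mm over their backs; the gripper's body (76 mm by 85 mm) begins 54 mm behind the grasp point. The pads swing forward as they close: fully open they stand 13 mm farther back than shut.
Start: joints at [-1.44, 0.527, 1.433, -0, 1.181, -0.178], TCP at [0.191, -0.595, 0.231] pointing down, gripper open.
Joint ranges: [-3.08, 3.08], [-0.75, 2.2], [0.22, 2.44], [-1.43, 4.57], [0, 2.65], [-2.85, 2.85]. Speed limits (rad/s): [2.79, 2.79, 3.14, 3.14, 3.14, 3.14].

## Interface

Orientations are given as a unit quaternion [x, y, z, w].
In Python, from station import sensors, cams, order, manip gives the robot as it stands.
- The arm moves only by the tool move_arm, never from a script. Its argument "targets" is a list of rows, each an object of numbers: "dx", "dy", "dz": the shift along the world's x, y, z normalised to -1 to 1, where 1 is 25 mm; "rx", "ry", "rz": the turn, a rotation vector about the world's x, y, z normalised to -1 to 1, where 1 is 30 degrees. A call has exactly 10 rows; each row shifts and turns the commanded pose from where the row before left it; what a row does not reach is not made up. A row lasts 1/8 s, in which the tool goes at most 62.5 mm and 10.7 degrees, less where a joint would pass 70% of its speed; a pose out of reach is approached as far as the arm can. A call with a number of a shift or a turn outside -1 to 1 is refused whole. A call with a gripper value outside its range is refused whole. "claw" is the opening in per cent of the stroke, from 0 (shut) to 100 (fully open), set as the call begins (left out, the last holds). The fingers move at their own pace and stop on an object; "newtons" is the grip in N (left out, the last holds). Time passes only in rows, so rows that do not move let the fingers close, or fill a call up. It gives the time, the measured TCP pose, the force, the opening and the grip force at its end, in the units of the state.
- sensors.sense(): the state, without advancing time (a new reading comes with each control period).
- cams.snapshot(name): name is "side" or "top"; returns the picture (384x512x3 uint8, red, green, blue); there is no depth.
- cams.camera_model(name): a dict with "fx", "fy", "cx", "cy" (pixels), "extrinsics" (4x4, takes a point from world to camera coordinates). Camera axes: x right, y down, z forward; pixel columns grow to the right and rows downward; lengths in m; the calibration is good to about 2 mm. A picture is of the moment at which its call begins. camera_model takes no time and is no camera call.
- order.sign_off(): hands the job in; it is judged then, once.
The state is a dict: "t": time; "q": joint angles; "qd": joint speeds; "tau": joint torques, N m; "tcp_pos": TCP position; "tool_rot": TCP orientation; "force": force on the tool from outside, world axes, zero at the start; "ft_torque": the same for the moment, N m; "finger_gap": opening from 0.0 (shut) to 1.0 (fully open); "gripper_force": force on a finger pad.
Only numpy, scipy, OpenCV 4.12 (cv2) and the standard library are available. Lean on these libraries where they do the work, as an engineer would, in place of code of your own. Each camera call takes 0.05 s, during which the arm holds its last target. There are 200 camera calls.

## Working session

There is one attempt and no reset: what is moved stays moved. The work goes in short steps, Python scripts to look and compute and a tool call to move; the robot and the scene stay as the last step left them, time stands still between calls to the robot, and variables do not carry over. Pictures are saved under pics/ and viewed, at most 10 in all, crops included, and the job is handed in when it is done.

Besides the shell and the picture viewer there is one more tool, called after "Call:" in YAML: its name, and indented under it one key for each argument. move_arm: Moves the arm, as the interface text tells. Scaled input: -1 to 1 covers 25 mm each way for a shift and 30 degrees each way for a turn. Its arguments: {"type":"object","properties":{"targets":{"type":"array"},"claw":{"type":"number"},"newtons":{"type":"number"}},"required":["targets"]}

```bash
mkdir -p pics
python3 - <<'E'
from station import sensors, cams, order, manip
import cv2
for n in("top","side"):
    im=cams.snapshot(n); cv2.imwrite(f"pics/{n}0.png",im[:,:,::-1]); m=cams.camera_model(n); print(n,m)
print(sensors.sense(), manip.grasp_offset)
E
```

```text
top {'fx': 402.56331931580115, 'fy': 402.56331931580115, 'cx': 252.33080644277496, 'cy': 198.18170496456423, 'extrinsics': array([[ 0.02545206, -0.99965483, -0.00651311,  0.05382445],
       [-0.99729299, -0.02494125, -0.06917094,  0.49762919],
       [ 0.06898462,  0.00825602, -0.99758356,  0.94427243],
       [ 0.        ,  0.        ,  0.        ,  1.        ]])}
side {'fx': 353.48516873344107, 'fy': 353.48516873344107, 'cx': 256.1306758469785, 'cy': 196.47211250243984, 'extrinsics': array([[-0.97817464, -0.20753382, -0.01020255,  0.51327212],
       [-0.14556062,  0.7194603 , -0.67910896,  0.11162367],
       [ 0.14827841, -0.66280207, -0.73396657,  0.87876799],
       [ 0.        ,  0.        ,  0.        ,  1.        ]])}
{'t': 0.1, 'q': array([-1.43948544e+00,  5.28380054e-01,  1.43377561e+00, -1.00102973e-06,
        1.18140347e+00, -1.78504069e-01]), 'qd': array([-0.00142512, -0.00080841, -0.00214241,  0.00094063,  0.00015723,
        0.00108787]), 'tau': array([-4.68534417e-04, -4.43304992e+01, -1.78585857e+01, -2.20413999e-04,
        3.89863970e-03, -1.28683837e-07]), 'tcp_pos': array([ 0.1904911 , -0.59458611,  0.23042681]), 'tool_rot': array([ 9.88025303e-01,  1.54288799e-01,  2.27362334e-05, -9.82977409e-04]), 'force': array([0.72884344, 0.04179223, 0.60218369]), 'ft_torque': array([ 0.07859659, -0.00950993, -0.07887838]), 'gripper_force': 0.0, 'finger_gap': 0.9960058335604356} 0.0187
```

View pics/top0.png

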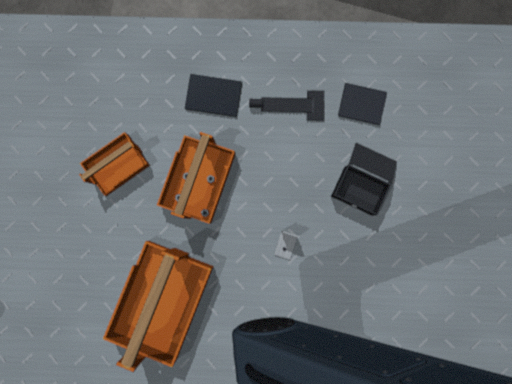

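View pics/side0.png

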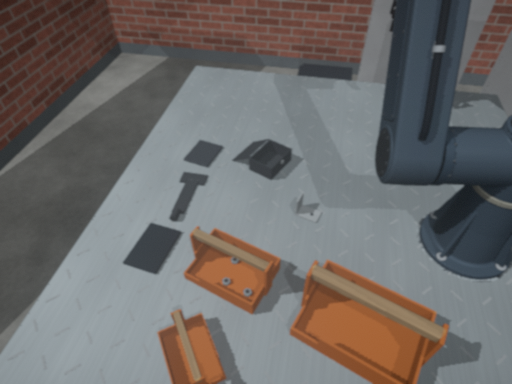

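The top view shows three orange boxes: a small one at (115,165), a middle one holding nuts at (198,180), and a large one at (160,305). The tin is at (362,190), with its lid folded back toward (373,162). The middle box is my candidate, so I'll check its size and cut corner in one crop.

```bash
cat > h.py <<'E'
import numpy as np, cv2
from station import sensors, cams, order, manip
def ray(n,uv):
    m=cams.camera_model(n);E=m["extrinsics"];R=E[:3,:3];c=-R.T@E[:3,3]
    d=R.T@np.array([(uv[0]-m["cx"])/m["fx"],(uv[1]-m["cy"])/m["fy"],1]);return c,d
def onz(n,uv,z):
    c,d=ray(n,uv);return c+d*(z-c[2])/d[2]
def proj(n,p):
    m=cams.camera_model(n);E=m["extrinsics"];q=E[:3,:3]@np.asarray(p)+E[:3,3]
    return np.array([m["fx"]*q[0]/q[2]+m["cx"],m["fy"]*q[1]/q[2]+m["cy"]])
E
python3 - <<'E'
from h import *
a=cv2.imread("pics/top0.png")[125:230,145:250]; b=cv2.imread("pics/side0.png")[222:315,178:288]; t=cv2.imread("pics/top0.png")[140:222,322:404]
z=lambda i:cv2.resize(i,(400,int(400*i.shape[0]/i.shape[1])),interpolation=cv2.INTER_CUBIC)
a,b=z(a),z(b);H=400
b=cv2.copyMakeBorder(b,0,H-b.shape[0],0,0,cv2.BORDER_CONSTANT)
cv2.imwrite("pics/crop1.png",np.hstack([a,b]))
im=cv2.imread("pics/top0.png");hsv=cv2.cvtColor(im,cv2.COLOR_BGR2HSV)
for nm,lo,hi in(("orange",(3,150,60),(16,255,255)),("wood",(8,50,60),(22,150,255))):
    mk=cv2.inRange(hsv,lo,hi)
    for c in cv2.findContours(mk,cv2.RETR_EXTERNAL,2)[0]:
        if cv2.contourArea(c)>100: print(nm,cv2.contourArea(c),cv2.minAreaRect(c),cv2.boxPoints(cv2.minAreaRect(c)).round(1).tolist())
mk=cv2.inRange(hsv,(0,0,0),(180,255,75));mk[:140]=0;mk[222:]=0;mk[:,:322]=0;mk[:,405:]=0
for c in cv2.findContours(mk,cv2.RETR_EXTERNAL,2)[0]:
    if cv2.contourArea(c)>100: print("tin",cv2.contourArea(c),cv2.boxPoints(cv2.minAreaRect(c)).round(1).tolist(),cv2.approxPolyDP(c,3,True)[:,0].tolist())
E
```

```text
orange 6592.0 ((157.1034698486328, 304.24139404296875), (75.39230346679688, 116.61666870117188), 21.801406860351562) [[100.4000015258789, 344.3999938964844], [143.8000030517578, 236.10000610351562], [213.8000030517578, 264.1000061035156], [170.39999389648438, 372.3999938964844]]
orange 2174.0 ((205.4329833984375, 183.52578735351562), (39.801570892333984, 82.03997039794922), 23.96249008178711) [[170.60000610351562, 212.89999389648438], [203.89999389648438, 138.0], [240.3000030517578, 154.10000610351562], [207.0, 229.10000610351562]]
orange 1156.5 ((177.996337890625, 172.63502502441406), (18.197816848754883, 74.49998474121094), 19.98310661315918) [[156.6999969482422, 204.5], [182.1999969482422, 134.5], [199.3000030517578, 140.6999969482422], [173.8000030517578, 210.8000030517578]]
orange 1724.5 ((113.37162017822266, 164.520263671875), (40.57042694091797, 59.286293029785156), 54.46232223510742) [[77.5, 165.1999969482422], [125.69999694824219, 130.8000030517578], [149.3000030517578, 163.8000030517578], [101.0, 198.3000030517578]]
wood 1300.0 ((135.0676727294922, 307.4894714355469), (39.5
[... 246 characters left out ...]
28.908245086669922, 88.5605697631836), 21.540977478027344) [[153.1999969482422, 207.1999969482422], [185.6999969482422, 124.80000305175781], [212.60000610351562, 135.39999389648438], [180.10000610351562, 217.8000030517578]]
wood 344.0 ((103.22000122070312, 155.9600067138672), (18.19999885559082, 62.399993896484375), 53.13010025024414) [[72.80000305175781, 167.39999389648438], [122.69999694824219, 130.0], [133.60000610351562, 144.5], [83.69999694824219, 182.0]]
tin 2795.5 [[330.1000061035156, 196.39999389648438], [355.3999938964844, 142.39999389648438], [401.29998779296875, 163.8000030517578], [376.1000061035156, 217.8000030517578]] [[356, 143], [331, 196], [375, 215], [392, 183], [395, 161]]
```

View pics/crop1.png

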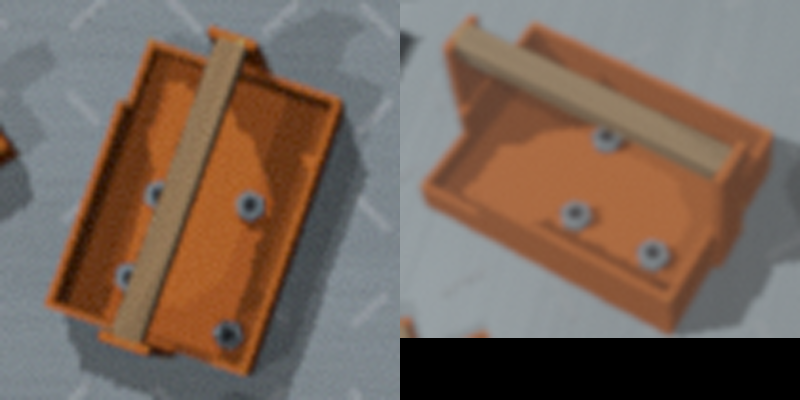

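The crop confirms the choice. The middle box holds the four nuts, and its lowered walls are at the upper-left corner of the top view, crop (130,105)-(150,45), i.e. px (180,150). In the side view that is the left-front corner. So box x points image-up/right and y points left. Next I'll compute poses.

Run:
```python
from h import *
P=lambda x,y:(145+x/3.81-.37,125+y/3.81-.37)
r=[onz("top",P(*p),z) for p,z in(((340,100),.045),((50,302),.045),((250,372),.045),((150,45),.024))]
for p in r: print("rim",p.round(4))
print("len",np.linalg.norm(r[0]-r[2]),"wid",np.linalg.norm(r[1]-r[2]), "centre",(r[0]+r[1])/2)
e=[onz("top",P(*p),.105) for p in((231,40),(127,339))]
d=e[0]-e[1];print("bar",e,np.linalg.norm(d),"mid",(e[0]+e[1])/2,"yaw",np.degrees(np.arctan2(d[1],d[0])))
d=r[0]-r[2];print("wall yaw",np.degrees(np.arctan2(d[1],d[0])))
a,b=onz("top",(331,196),.045),onz("top",(375,215),.045)
print("tin -x edge",a,b,np.linalg.norm(a-b))
u=(a-b)/np.linalg.norm(a-b);x=np.array([u[1],-u[0],0]);c=(a+b)/2+.04*x;print("tin c",c,"yaw",np.degrees(np.arctan2(x[1],x[0])))
outs=[]
for n,(x0,y0,w,h) in(("top",(318,135,92,92)),("side",(225,125,80,65))):
    im=cv2.imread(f"pics/{n}0.png");s=400/w
    k=cv2.resize(im[y0:y0+h,x0:x0+w],None,fx=s,fy=s,interpolation=cv2.INTER_CUBIC)
    k=cv2.convertScaleAbs(k,alpha=1.8)
    for i,j in((1,1),(1,-1),(-1,-1),(-1,1)):
        p=proj(n,c+.04*i*x+.055*j*u); cv2.circle(k,tuple(((p-[x0,y0]+.5)*s).astype(int)),3,(0,255,0),-1)
    outs.append(cv2.copyMakeBorder(k,0,400-k.shape[0],0,0,cv2.BORDER_CONSTANT))
cv2.imwrite("pics/tin.png",np.hstack(outs))
```

```text
rim [0.604  0.1121 0.045 ]
rim [0.4754 0.2853 0.045 ]
rim [0.436 0.162 0.045]
rim [0.6401 0.2341 0.024 ]
len 0.17531539749606434 wid 0.12945929279969728 centre [0.53973523 0.19871608 0.045     ]
bar [array([0.6262422 , 0.17252127, 0.105     ]), array([0.45252107, 0.22593735, 0.105     ])] 0.1817479325629691 mid [0.53938163 0.19922931 0.105     ] yaw -17.09170883655343
wall yaw -16.517784449762754
tin -x edge [ 0.50383215 -0.11604774  0.045     ] [ 0.46237375 -0.21800628  0.045     ] 0.110065176172485
tin c [ 0.52015683 -0.18209387  0.045     ] yaw -22.12764788841645
```

View pics/tin.png

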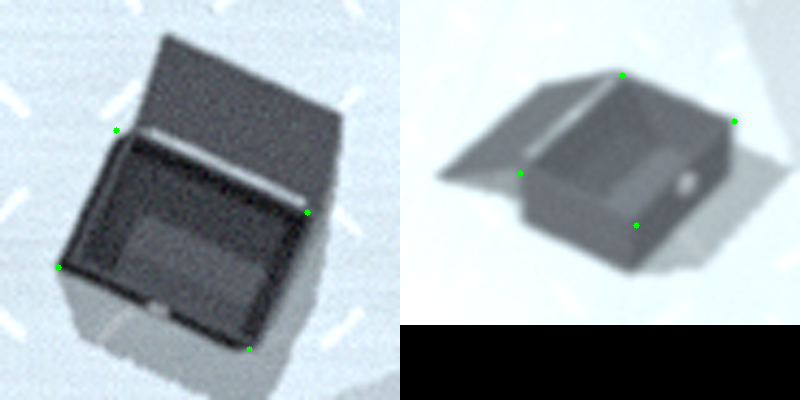

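The predicted rim corners fall within a few mm of the tin in both views, so the mouth is at about (0.519, -0.183, 0.045). The box centre is (0.540, 0.199) with yaw -17°, and its measured size of 175x129 mm matches the middle box. Now I'll move over the bar.

Call:
move_arm:
  targets:
    - {"dx": 0.7,"dy": 1,"rz": -0.039}
    - {"dx": 0.7,"dy": 1,"rz": -0.039}
    - {"dx": 0.7,"dy": 1,"rz": -0.039}
    - {"dx": 0.7,"dy": 1,"rz": -0.039}
    - {"dx": 0.7,"dy": 1,"rz": -0.039}
    - {"dx": 0.7,"dy": 1,"rz": -0.039}
    - {"dx": 0.7,"dy": 1,"rz": -0.039}
    - {"dx": 0.7,"dy": 1,"rz": -0.039}
    - {"dx": 0.7,"dy": 1,"rz": -0.039}
    - {"dx": 0.7,"dy": 1,"rz": -0.039}
  claw: 100

```text
schema error: expected keys dx, dy, dz, rx, ry, rz
```

Call:
move_arm:
  targets:
    - {"dx": 0.5,"dy": 1,"rz": -0.039}
    - {"dx": 0.5,"dy": 1,"rz": -0.039}
    - {"dx": 0.5,"dy": 1,"rz": -0.039}
    - {"dx": 0.5,"dy": 1,"rz": -0.039}
    - {"dx": 0.5,"dy": 1,"rz": -0.039}
    - {"dx": 0.5,"dy": 1,"rz": -0.039}
    - {"dx": 0.5,"dy": 1,"rz": -0.039}
    - {"dx": 0.5,"dy": 1,"rz": -0.039}
    - {"dx": 0.5,"dy": 1,"rz": -0.039}
    - {"dx": 0.5,"dy": 1,"rz": -0.039}

```text
schema error: expected keys dx, dy, dz, rx, ry, rz
```

Call:
move_arm:
  targets:
    - {"dx": 0.2,"dy": 1,"rz": -0.039}
    - {"dx": 0.2,"dy": 1,"rz": -0.039}
    - {"dx": 0.2,"dy": 1,"rz": -0.039}
    - {"dx": 0.2,"dy": 1,"rz": -0.039}
    - {"dx": 0.2,"dy": 1,"rz": -0.039}
    - {"dx": 0.2,"dy": 1,"rz": -0.039}
    - {"dx": 0.2,"dy": 1,"rz": -0.039}
    - {"dx": 0.2,"dy": 1,"rz": -0.039}
    - {"dx": 0.2,"dy": 1,"rz": -0.039}
    - {"dx": 0.2,"dy": 1,"rz": -0.039}

```text
schema error: expected keys dx, dy, dz, rx, ry, rz
```

Call:
move_arm:
  targets:
    - {"dx": 0.7,"dy": 1,"dz": 0,"rx": 0,"ry": 0,"rz": -0.039}
    - {"dx": 0.7,"dy": 1,"dz": 0,"rx": 0,"ry": 0,"rz": -0.039}
    - {"dx": 0.7,"dy": 1,"dz": 0,"rx": 0,"ry": 0,"rz": -0.039}
    - {"dx": 0.7,"dy": 1,"dz": 0,"rx": 0,"ry": 0,"rz": -0.039}
    - {"dx": 0.7,"dy": 1,"dz": 0,"rx": 0,"ry": 0,"rz": -0.039}
    - {"dx": 0.7,"dy": 1,"dz": 0,"rx": 0,"ry": 0,"rz": -0.039}
    - {"dx": 0.7,"dy": 1,"dz": 0,"rx": 0,"ry": 0,"rz": -0.039}
    - {"dx": 0.7,"dy": 1,"dz": 0,"rx": 0,"ry": 0,"rz": -0.039}
    - {"dx": 0.7,"dy": 1,"dz": 0,"rx": 0,"ry": 0,"rz": -0.039}
    - {"dx": 0.7,"dy": 1,"dz": 0,"rx": 0,"ry": 0,"rz": -0.039}
  claw: 100

```text
t: 1.35
tcp_pos: [0.3659, -0.3441, 0.231]
tool_rot: [0.999, 0.052, -0.0, -0.0]
force: [0.6, 0.2, -0.1]
finger_gap: 1.001
gripper_force: 0.0
```

Call:
move_arm:
  targets:
    - {"dx": 0.5,"dy": 1,"dz": 0,"rx": 0,"ry": 0,"rz": -0.039}
    - {"dx": 0.5,"dy": 1,"dz": 0,"rx": 0,"ry": 0,"rz": -0.039}
    - {"dx": 0.5,"dy": 1,"dz": 0,"rx": 0,"ry": 0,"rz": -0.039}
    - {"dx": 0.5,"dy": 1,"dz": 0,"rx": 0,"ry": 0,"rz": -0.039}
    - {"dx": 0.5,"dy": 1,"dz": 0,"rx": 0,"ry": 0,"rz": -0.039}
    - {"dx": 0.5,"dy": 1,"dz": 0,"rx": 0,"ry": 0,"rz": -0.039}
    - {"dx": 0.5,"dy": 1,"dz": 0,"rx": 0,"ry": 0,"rz": -0.039}
    - {"dx": 0.5,"dy": 1,"dz": 0,"rx": 0,"ry": 0,"rz": -0.039}
    - {"dx": 0.5,"dy": 1,"dz": 0,"rx": 0,"ry": 0,"rz": -0.039}
    - {"dx": 0.5,"dy": 1,"dz": 0,"rx": 0,"ry": 0,"rz": -0.039}

```text
t: 2.6
tcp_pos: [0.4906, -0.0942, 0.231]
tool_rot: [0.999, -0.05, -0.0, -0.0]
force: [0.4, 0.0, -0.4]
finger_gap: 0.997
gripper_force: 0.0
```

Call:
move_arm:
  targets:
    - {"dx": 0.2,"dy": 1,"dz": 0,"rx": 0,"ry": 0,"rz": -0.039}
    - {"dx": 0.2,"dy": 1,"dz": 0,"rx": 0,"ry": 0,"rz": -0.039}
    - {"dx": 0.2,"dy": 1,"dz": 0,"rx": 0,"ry": 0,"rz": -0.039}
    - {"dx": 0.2,"dy": 1,"dz": 0,"rx": 0,"ry": 0,"rz": -0.039}
    - {"dx": 0.2,"dy": 1,"dz": 0,"rx": 0,"ry": 0,"rz": -0.039}
    - {"dx": 0.2,"dy": 1,"dz": 0,"rx": 0,"ry": 0,"rz": -0.039}
    - {"dx": 0.2,"dy": 1,"dz": 0,"rx": 0,"ry": 0,"rz": -0.039}
    - {"dx": 0.2,"dy": 1,"dz": 0,"rx": 0,"ry": 0,"rz": -0.039}
    - {"dx": 0.2,"dy": 1,"dz": 0,"rx": 0,"ry": 0,"rz": -0.039}
    - {"dx": 0.2,"dy": 1,"dz": 0,"rx": 0,"ry": 0,"rz": -0.039}

```text
t: 3.85
tcp_pos: [0.5403, 0.1556, 0.2309]
tool_rot: [0.989, -0.151, -0.001, 0.0]
force: [0.3, -0.2, -0.1]
finger_gap: 0.998
gripper_force: 0.0
```

Call:
move_arm:
  targets:
    - {"dx": 0,"dy": 0.87,"dz": 0,"rx": 0,"ry": 0,"rz": 0}
    - {"dx": 0,"dy": 0.87,"dz": 0,"rx": 0,"ry": 0,"rz": 0}
    - {"dx": 0,"dy": 0,"dz": -0.8,"rx": 0,"ry": 0,"rz": 0}
    - {"dx": 0,"dy": 0,"dz": -0.8,"rx": 0,"ry": 0,"rz": 0}
    - {"dx": 0,"dy": 0,"dz": -0.8,"rx": 0,"ry": 0,"rz": 0}
    - {"dx": 0,"dy": 0,"dz": -0.8,"rx": 0,"ry": 0,"rz": 0}
    - {"dx": 0,"dy": 0,"dz": -0.8,"rx": 0,"ry": 0,"rz": 0}
    - {"dx": 0,"dy": 0,"dz": -0.8,"rx": 0,"ry": 0,"rz": 0}
    - {"dx": 0,"dy": 0,"dz": -0.8,"rx": 0,"ry": 0,"rz": 0}
    - {"dx": 0,"dy": 0,"dz": -0.5,"rx": 0,"ry": 0,"rz": 0}

```text
t: 5.1
tcp_pos: [0.5399, 0.1982, 0.0775]
tool_rot: [0.989, -0.151, -0.001, 0.0]
force: [-0.4, 0.5, 0.1]
finger_gap: 1.004
gripper_force: 0.0
```

Run:
```python
from h import *
o=[]
for n,(x0,y0,w,h) in(("top",(130,100,140,140)),("side",(160,180,150,150))):
    im=cams.snapshot(n)[:,:,::-1]
    o.append(cv2.resize(im[y0:y0+h,x0:x0+w],(400,400),interpolation=cv2.INTER_CUBIC))
cv2.imwrite("pics/grasp.png",np.hstack(o))
```

```text
(no output)
```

View pics/grasp.png

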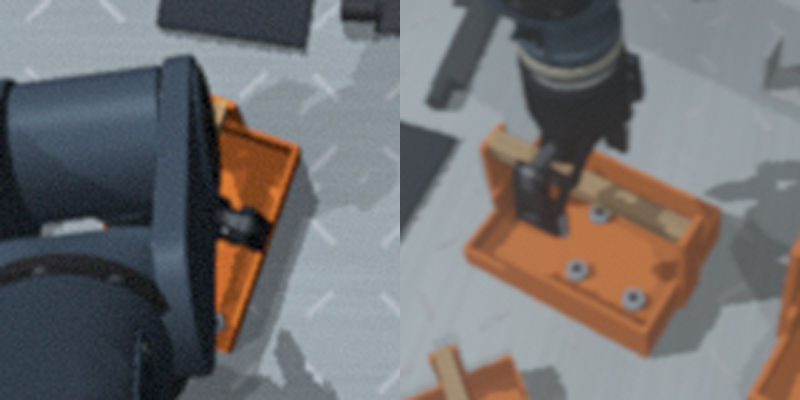

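The fingers straddle the bar near its middle, at crop (540,195) and (580,165) in the side view. Now I'll close and lift.

Call:
move_arm:
  targets:
    - {"dx": 0,"dy": 0,"dz": 0,"rx": 0,"ry": 0,"rz": 0}
    - {"dx": 0,"dy": 0,"dz": 0,"rx": 0,"ry": 0,"rz": 0}
    - {"dx": 0,"dy": 0,"dz": 0,"rx": 0,"ry": 0,"rz": 0}
    - {"dx": 0,"dy": 0,"dz": 0,"rx": 0,"ry": 0,"rz": 0}
    - {"dx": 0,"dy": 0,"dz": 0,"rx": 0,"ry": 0,"rz": 0}
    - {"dx": 0,"dy": 0,"dz": 0,"rx": 0,"ry": 0,"rz": 0}
    - {"dx": 0,"dy": 0,"dz": 0,"rx": 0,"ry": 0,"rz": 0}
    - {"dx": 0,"dy": 0,"dz": 0,"rx": 0,"ry": 0,"rz": 0}
    - {"dx": 0,"dy": 0,"dz": 0,"rx": 0,"ry": 0,"rz": 0}
    - {"dx": 0,"dy": 0,"dz": 0,"rx": 0,"ry": 0,"rz": 0}
  claw: 0
  newtons: 90

```text
t: 6.45
tcp_pos: [0.5411, 0.1985, 0.0794]
tool_rot: [0.989, -0.151, 0.001, -0.0]
force: [-0.5, 1.1, 5.2]
finger_gap: 0.192
gripper_force: 88.1
```

Call:
move_arm:
  targets:
    - {"dx": 0,"dy": 0,"dz": 0.1,"rx": 0,"ry": 0,"rz": 0}
    - {"dx": 0,"dy": 0,"dz": 0.2,"rx": 0,"ry": 0,"rz": 0}
    - {"dx": 0,"dy": 0,"dz": 0.4,"rx": 0,"ry": 0,"rz": 0}
    - {"dx": 0,"dy": 0,"dz": 0.6,"rx": 0,"ry": 0,"rz": 0}
    - {"dx": 0,"dy": 0,"dz": 0.8,"rx": 0,"ry": 0,"rz": 0}
    - {"dx": 0,"dy": 0,"dz": 0.8,"rx": 0,"ry": 0,"rz": 0}
    - {"dx": 0,"dy": 0,"dz": 0.8,"rx": 0,"ry": 0,"rz": 0}
    - {"dx": 0,"dy": 0,"dz": 0.8,"rx": 0,"ry": 0,"rz": 0}
    - {"dx": 0,"dy": 0,"dz": 0.8,"rx": 0,"ry": 0,"rz": 0}
    - {"dx": 0,"dy": 0,"dz": 0.6,"rx": 0,"ry": 0,"rz": 0}

```text
t: 7.7
tcp_pos: [0.5406, 0.1983, 0.2281]
tool_rot: [0.989, -0.151, 0.001, -0.0]
force: [0.9, -0.5, -4.0]
finger_gap: 0.193
gripper_force: 88.0
```

Run:
```python
from h import *
from scipy.spatial.transform import Rotation as R
a=np.radians(24.6);ax=np.array([-np.sin(a),np.cos(a),0])
v=R.from_rotvec(ax*np.radians(38)).apply(R.from_euler('z',-17.4,degrees=True).apply([.086,.061,-.075]))
t=np.array([.519,-.183,.100])-v;s=sensors.sense()
print(v,t,(t-s['tcp_pos'])/.025,ax*38/30,s['q'].round(2))
```

```text
[ 0.0381365   0.00402766 -0.12357745] [ 0.4808635  -0.18702766  0.22357745] [ -2.38999731 -15.41336564  -0.1811885 ] [-0.527289    1.15169907  0.        ] [0.16 0.46 1.56 0.   1.11 2.03]
```

Call:
move_arm:
  targets:
    - {"dx": 0,"dy": -0.2,"dz": 0.1,"rx": 0,"ry": 0,"rz": 0}
    - {"dx": -0.1,"dy": -0.5,"dz": 0.1,"rx": 0,"ry": 0,"rz": 0}
    - {"dx": -0.1,"dy": -0.8,"dz": 0.1,"rx": 0,"ry": 0,"rz": 0}
    - {"dx": -0.1,"dy": -0.9,"dz": 0.1,"rx": 0,"ry": 0,"rz": 0}
    - {"dx": -0.2,"dy": -0.9,"dz": 0.1,"rx": 0,"ry": 0,"rz": 0}
    - {"dx": -0.2,"dy": -0.9,"dz": 0.1,"rx": 0,"ry": 0,"rz": 0}
    - {"dx": -0.2,"dy": -0.9,"dz": 0,"rx": 0,"ry": 0,"rz": 0}
    - {"dx": -0.2,"dy": -0.9,"dz": 0,"rx": 0,"ry": 0,"rz": 0}
    - {"dx": -0.2,"dy": -0.9,"dz": 0,"rx": 0,"ry": 0,"rz": 0}
    - {"dx": -0.2,"dy": -0.9,"dz": 0,"rx": 0,"ry": 0,"rz": 0}

```text
t: 8.95
tcp_pos: [0.5019, 0.0013, 0.2408]
tool_rot: [0.988, -0.151, -0.001, 0.0]
force: [0.3, 0.1, -3.1]
finger_gap: 0.189
gripper_force: 88.0
```

Call:
move_arm:
  targets:
    - {"dx": -0.2,"dy": -0.9,"dz": 0,"rx": 0,"ry": 0,"rz": 0}
    - {"dx": -0.2,"dy": -0.9,"dz": 0,"rx": 0,"ry": 0,"rz": 0}
    - {"dx": -0.2,"dy": -0.9,"dz": 0,"rx": 0,"ry": 0,"rz": 0}
    - {"dx": -0.2,"dy": -0.9,"dz": 0,"rx": 0,"ry": 0,"rz": 0}
    - {"dx": -0.1,"dy": -0.9,"dz": 0,"rx": 0,"ry": 0,"rz": 0}
    - {"dx": -0.1,"dy": -0.9,"dz": 0,"rx": 0,"ry": 0,"rz": 0}
    - {"dx": -0.1,"dy": -0.9,"dz": 0,"rx": 0,"ry": 0,"rz": 0}
    - {"dx": 0,"dy": -0.7,"dz": 0,"rx": 0,"ry": 0,"rz": 0}
    - {"dx": 0,"dy": -0.4,"dz": 0,"rx": 0,"ry": 0,"rz": 0}
    - {"dx": 0,"dy": -0.2,"dz": 0,"rx": 0,"ry": 0,"rz": 0}

```text
t: 10.2
tcp_pos: [0.4754, -0.1872, 0.2412]
tool_rot: [0.989, -0.151, -0.0, -0.0]
force: [0.5, -0.4, -4.2]
finger_gap: 0.192
gripper_force: 88.1
```

Call:
move_arm:
  targets:
    - {"dx": 0.02,"dy": 0,"dz": 0,"rx": -0.026,"ry": 0.058,"rz": 0}
    - {"dx": 0.02,"dy": 0,"dz": 0,"rx": -0.026,"ry": 0.058,"rz": 0}
    - {"dx": 0.02,"dy": 0,"dz": 0,"rx": -0.026,"ry": 0.058,"rz": 0}
    - {"dx": 0.02,"dy": 0,"dz": 0,"rx": -0.026,"ry": 0.058,"rz": 0}
    - {"dx": 0.02,"dy": 0,"dz": 0,"rx": -0.026,"ry": 0.058,"rz": 0}
    - {"dx": 0.02,"dy": 0,"dz": 0,"rx": -0.026,"ry": 0.058,"rz": 0}
    - {"dx": 0.02,"dy": 0,"dz": 0,"rx": -0.026,"ry": 0.058,"rz": 0}
    - {"dx": 0.02,"dy": 0,"dz": 0,"rx": -0.026,"ry": 0.058,"rz": 0}
    - {"dx": 0.02,"dy": 0,"dz": 0,"rx": -0.026,"ry": 0.058,"rz": 0}
    - {"dx": 0.02,"dy": 0,"dz": 0,"rx": -0.026,"ry": 0.058,"rz": 0}

```text
t: 11.45
tcp_pos: [0.4807, -0.1867, 0.2413]
tool_rot: [0.975, -0.149, -0.14, 0.09]
force: [0.4, -0.4, -4.9]
finger_gap: 0.19
gripper_force: 88.1
```

Call:
move_arm:
  targets:
    - {"dx": 0,"dy": 0,"dz": 0,"rx": -0.026,"ry": 0.058,"rz": 0}
    - {"dx": 0,"dy": 0,"dz": 0,"rx": -0.026,"ry": 0.058,"rz": 0}
    - {"dx": 0,"dy": 0,"dz": 0,"rx": -0.026,"ry": 0.058,"rz": 0}
    - {"dx": 0,"dy": 0,"dz": 0,"rx": -0.026,"ry": 0.058,"rz": 0}
    - {"dx": 0,"dy": 0,"dz": 0,"rx": -0.026,"ry": 0.058,"rz": 0}
    - {"dx": 0,"dy": 0,"dz": 0,"rx": -0.026,"ry": 0.058,"rz": 0}
    - {"dx": 0,"dy": 0,"dz": 0,"rx": -0.026,"ry": 0.058,"rz": 0}
    - {"dx": 0,"dy": 0,"dz": 0,"rx": -0.026,"ry": 0.058,"rz": 0}
    - {"dx": 0,"dy": 0,"dz": 0,"rx": -0.026,"ry": 0.058,"rz": 0}
    - {"dx": 0,"dy": 0,"dz": 0,"rx": -0.026,"ry": 0.058,"rz": 0}

```text
t: 12.7
tcp_pos: [0.4807, -0.1867, 0.2413]
tool_rot: [0.934, -0.142, -0.275, 0.178]
force: [0.3, 0.8, -4.3]
finger_gap: 0.191
gripper_force: 88.2
```

```bash
cat > look.py <<'E'
from h import *; import sys
o=[]
for n,(x0,y0,w,h) in(("top",(262,80,180,180)),("side",(190,60,180,180))):
    im=cams.snapshot(n)[:,:,::-1]; cv2.imwrite(f"pics/raw_{n}_{sys.argv[1]}",im)
    o.append(cv2.resize(im[y0:y0+h,x0:x0+w],(400,400),interpolation=cv2.INTER_CUBIC))
cv2.imwrite("pics/"+sys.argv[1],np.hstack(o)); s=sensors.sense();print(s['t'],s['tcp_pos'],s['tool_rot'],s['q'].round(2))
E
python3 look.py tilt1.png
```

```text
12.8 [ 0.48088804 -0.18646217  0.24064941] [ 0.93420082 -0.14212407 -0.27509926  0.17717218] [-0.34  0.63  1.4  -0.44  1.63  1.63]
```

View pics/tilt1.png

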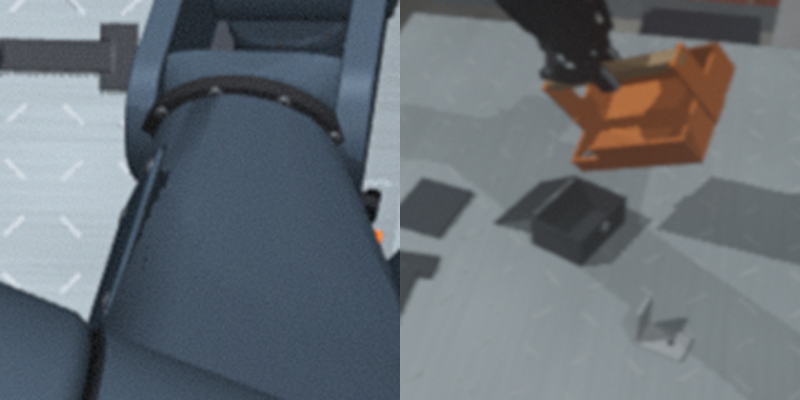

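The side view shows the box tilted, with its low corner at crop (578,165) above the tin and the nuts mostly hidden behind the wall near that corner. Next I'll lower about 17 mm, let things settle, and check slip against the predicted corners.

Call:
move_arm:
  targets:
    - {"dx": 0,"dy": 0,"dz": -0.1,"rx": 0,"ry": 0,"rz": 0}
    - {"dx": 0,"dy": 0,"dz": -0.1,"rx": 0,"ry": 0,"rz": 0}
    - {"dx": 0,"dy": 0,"dz": -0.1,"rx": 0,"ry": 0,"rz": 0}
    - {"dx": 0,"dy": 0,"dz": -0.1,"rx": 0,"ry": 0,"rz": 0}
    - {"dx": 0,"dy": 0,"dz": -0.1,"rx": 0,"ry": 0,"rz": 0}
    - {"dx": 0,"dy": 0,"dz": -0.1,"rx": 0,"ry": 0,"rz": 0}
    - {"dx": 0,"dy": 0,"dz": -0.1,"rx": 0,"ry": 0,"rz": 0}
    - {"dx": 0,"dy": 0,"dz": 0,"rx": 0,"ry": 0,"rz": 0}
    - {"dx": 0,"dy": 0,"dz": 0,"rx": 0,"ry": 0,"rz": 0}
    - {"dx": 0,"dy": 0,"dz": 0,"rx": 0,"ry": 0,"rz": 0}

```text
t: 14.05
tcp_pos: [0.4806, -0.1867, 0.2239]
tool_rot: [0.934, -0.143, -0.274, 0.177]
force: [0.5, -0.3, -4.0]
finger_gap: 0.191
gripper_force: 88.2
```

```bash
python3 look.py tilt2.png
python3 - <<'E'
from h import *
from scipy.spatial.transform import Rotation as R
s=sensors.sense();T=R.from_quat(s['tool_rot']);
B=T*R.from_euler('x',180,degrees=True)   # box x = tool x, box z = -tool z
im=cv2.imread("pics/raw_side_tilt2.png");x0,y0,w,h=245,70,90,68;k=8.5
z=cv2.resize(im[y0:y0+h,x0:x0+w],None,fx=k,fy=k,interpolation=cv2.INTER_CUBIC)
for p in((90,65,0),(90,65,24),(-90,65,0),(-90,65,45),(90,-65,45),(86,61,4),(45,65,45),(90,20,45)):
    W=s['tcp_pos']+B.apply((np.array(p)-[0,0,79.])/1e3);q=proj("side",W)
    print(p,W.round(4),q.round(1)); cv2.circle(z,tuple(((q-[x0,y0]+.5)*k).astype(int)),3,(0,255,0),1)
cv2.imwrite("pics/chk.png",z)
E
```

```text
14.15 [ 0.48059479 -0.18672283  0.22388765] [ 0.93433682 -0.14255905 -0.27446255  0.177093  ] [-0.34  0.65  1.41 -0.44  1.59  1.64]
(90, 65, 0) [ 0.5199 -0.1811  0.0935] [270.7 141.1]
(90, 65, 24) [ 0.5334 -0.1751  0.1124] [265.7 136.5]
(-90, 65, 0) [ 0.3743 -0.1157  0.1768] [324.1 137.9]
(-90, 65, 45) [ 0.3997 -0.1043  0.2122] [315.  127.7]
(90, -65, 45) [ 0.5232 -0.2863  0.1821] [276.7  93.8]
(86, 61, 4) [ 0.5182 -0.1822  0.1002] [271.3 139. ]
(45, 65, 45) [ 0.5088 -0.1534  0.1497] [273.3 131.3]
(90, 20, 45) [ 0.5376 -0.2101  0.1473] [266.7 118.7]
```

View pics/chk.png

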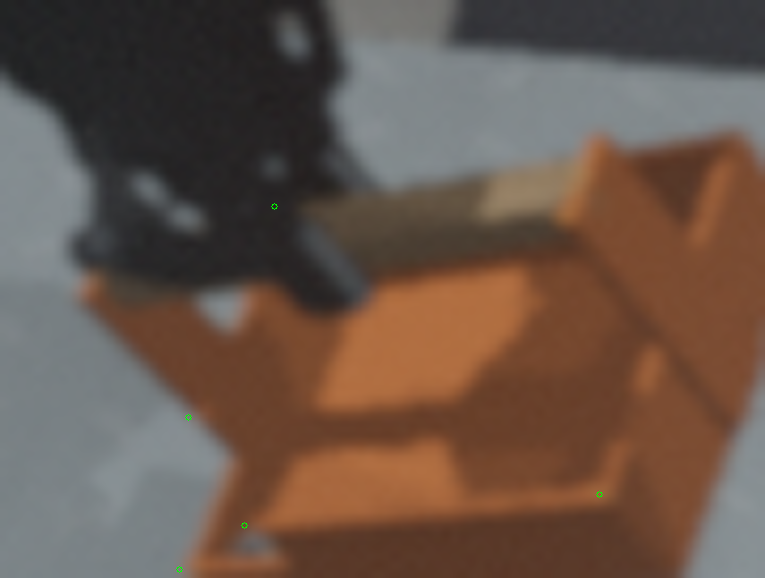

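Run:
```python
import cv2
im=cv2.imread("pics/raw_side_tilt2.png")[118:150,255:325]
im=cv2.convertScaleAbs(cv2.resize(im,None,fx=11,fy=11,interpolation=cv2.INTER_CUBIC),alpha=1.6)
cv2.imwrite("pics/z2.png",im)
from h import *
for n in("top","side"):print(ray(n,(256,192))[0])
```

```text
[0.42977188 0.05842143 0.9767627 ]
[0.38801546 0.60866177 0.72602765]
```

View pics/z2.png

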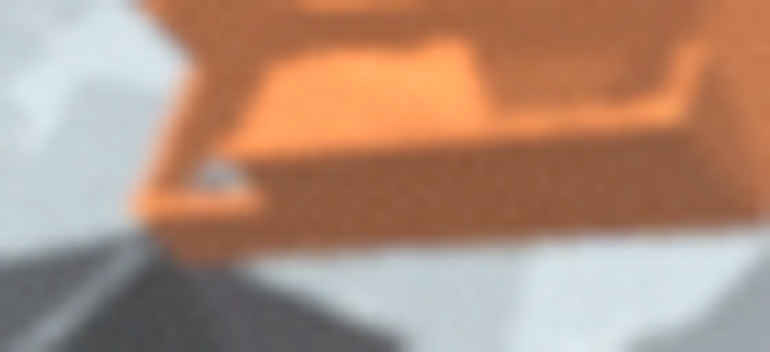

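One nut shows in the notch at crop (215,175), and the tall +y wall hides the rest. Turning the tilted box +65° about the vertical will point the cut corner at the side camera and show what is in it.

Call:
move_arm:
  targets:
    - {"dx": 0.03,"dy": -0.03,"dz": 0,"rx": 0,"ry": 0,"rz": 0.05}
    - {"dx": 0.03,"dy": -0.07,"dz": 0,"rx": 0,"ry": 0,"rz": 0.1}
    - {"dx": 0.03,"dy": -0.07,"dz": 0,"rx": 0,"ry": 0,"rz": 0.11}
    - {"dx": 0.03,"dy": -0.08,"dz": 0,"rx": 0,"ry": 0,"rz": 0.12}
    - {"dx": 0.03,"dy": -0.08,"dz": 0,"rx": 0,"ry": 0,"rz": 0.12}
    - {"dx": 0.04,"dy": -0.08,"dz": 0,"rx": 0,"ry": 0,"rz": 0.12}
    - {"dx": 0.04,"dy": -0.08,"dz": 0,"rx": 0,"ry": 0,"rz": 0.12}
    - {"dx": 0.04,"dy": -0.08,"dz": 0,"rx": 0,"ry": 0,"rz": 0.12}
    - {"dx": 0.05,"dy": -0.08,"dz": 0,"rx": 0,"ry": 0,"rz": 0.12}
    - {"dx": 0.05,"dy": -0.08,"dz": 0,"rx": 0,"ry": 0,"rz": 0.12}

```text
t: 15.4
tcp_pos: [0.4897, -0.205, 0.2238]
tool_rot: [0.936, 0.131, -0.213, 0.248]
force: [-0.3, 0.1, -3.4]
finger_gap: 0.188
gripper_force: 88.2
```

Call:
move_arm:
  targets:
    - {"dx": 0.06,"dy": -0.08,"dz": 0,"rx": 0,"ry": 0,"rz": 0.12}
    - {"dx": 0.06,"dy": -0.07,"dz": 0,"rx": 0,"ry": 0,"rz": 0.12}
    - {"dx": 0.07,"dy": -0.07,"dz": 0,"rx": 0,"ry": 0,"rz": 0.12}
    - {"dx": 0.07,"dy": -0.07,"dz": 0,"rx": 0,"ry": 0,"rz": 0.12}
    - {"dx": 0.08,"dy": -0.06,"dz": 0,"rx": 0,"ry": 0,"rz": 0.12}
    - {"dx": 0.08,"dy": -0.06,"dz": 0,"rx": 0,"ry": 0,"rz": 0.12}
    - {"dx": 0.08,"dy": -0.06,"dz": 0,"rx": 0,"ry": 0,"rz": 0.12}
    - {"dx": 0.08,"dy": -0.06,"dz": 0,"rx": 0,"ry": 0,"rz": 0.12}
    - {"dx": 0.08,"dy": -0.04,"dz": 0,"rx": 0,"ry": 0,"rz": 0.08}
    - {"dx": 0,"dy": 0,"dz": 0,"rx": 0,"ry": 0,"rz": 0.03}

```text
t: 16.65
tcp_pos: [0.5059, -0.2192, 0.2238]
tool_rot: [0.864, 0.383, -0.136, 0.297]
force: [-0.4, -1.1, -3.9]
finger_gap: 0.195
gripper_force: 88.2
```

```bash
python3 look.py tilt3.png
python3 - <<'E'
from h import *
from scipy.spatial.transform import Rotation as R
s=sensors.sense();T=R.from_quat(s['tool_rot']);B=T*R.from_euler('x',180,degrees=True)
im=cv2.imread("pics/raw_side_tilt3.png");x0,y0,w,h=225,60,100,75;x0,y0,w,h=215,70,125,92;k=6.4
z=cv2.convertScaleAbs(cv2.resize(im[y0:y0+h,x0:x0+w],None,fx=k,fy=k,interpolation=cv2.INTER_CUBIC),alpha=1.4)
for p in((90,65,0),(90,65,24),(-90,65,45),(90,-65,45),(86,61,4)):
    W=s['tcp_pos']+B.apply((np.array(p)-[0,0,79.])/1e3);q=proj("side",W)
    print(p,W.round(4)); cv2.circle(z,tuple(((q-[x0,y0]+.5)*k).astype(int)),3,(0,255,0),1)
cv2.imwrite("pics/chk3.png",z)
E
```

```text
16.75 [ 0.50602088 -0.21922193  0.22383376] [ 0.86420989  0.38261472 -0.13633819  0.29691605] [-0.29  0.48  1.79 -0.88  0.88  1.03]
(90, 65, 0) [ 0.5174 -0.1813  0.0935]
(90, 65, 24) [ 0.5176 -0.1664  0.1123]
(-90, 65, 45) [ 0.3972 -0.2579  0.2122]
(90, -65, 45) [ 0.6143 -0.2225  0.182 ]
(86, 61, 4) [ 0.5177 -0.1832  0.1001]
```

View pics/chk3.png

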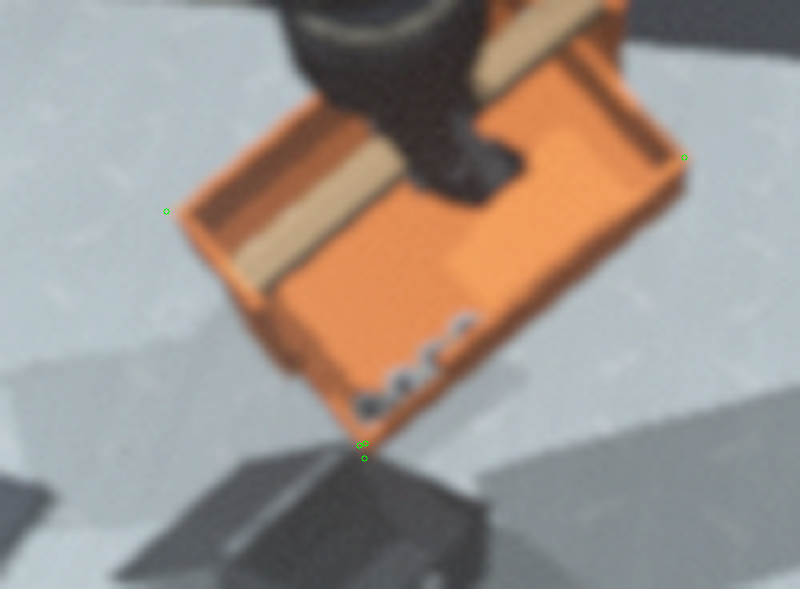

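The picture shows the corner at crop (362,445), directly above the tin, and all four nuts lined up in single file along the +y wall, crop (368,405) to (462,325). The farthest is about 65 mm up the wall, so I want a tighter cluster. I'll roll the tilt briefly toward +x/-y to topple the row, then return.

Run:
```python
from h import *
from scipy.spatial.transform import Rotation as R
s=sensors.sense();B=R.from_quat(s['tool_rot'])*R.from_euler('x',180,degrees=True)
z=B.as_matrix()[:,2];print("tilt",np.degrees(np.arccos(z[2])),"h",np.degrees(np.arctan2(z[1],z[0])))
ax=np.cross([0,0,1],z);ax/=np.linalg.norm(ax);B0=R.from_rotvec(-ax*np.arccos(z[2]))*B
yaw=B0.as_euler('zyx',degrees=True)[0];print("yaw",yaw)
for rel,th in((-35,38),(-20,38),(-35,32)):
    a=np.radians(yaw+rel);B2=R.from_rotvec(np.array([-np.sin(a),np.cos(a),0])*np.radians(th))*B0
    print(rel,th,np.degrees((B2*B.inv()).as_rotvec())/30,"corners",[(B2.apply(np.array(p)-[0,0,79])).round(0).tolist() for p in((90,65,0),(90,-65,0))])
```

```text
tilt 38.139864868084175 h 89.2168942544243
yaw 47.7611596133738
-35 38 [ 0.94609961  1.16189678 -0.40609264] corners [[-43.0, 98.0, -85.0], [38.0, 7.0, -131.0]]
-20 38 [ 0.64440516  1.04330885 -0.36367598] corners [[-42.0, 82.0, -101.0], [46.0, -10.0, -128.0]]
-35 32 [ 1.003388    0.97714189 -0.34250072] corners [[-34.0, 100.0, -86.0], [51.0, 10.0, -126.0]]
```

Call:
move_arm:
  targets:
    - {"dx": 0,"dy": 0,"dz": 0,"rx": 0.095,"ry": 0.116,"rz": -0.041}
    - {"dx": 0,"dy": 0,"dz": 0,"rx": 0.095,"ry": 0.116,"rz": -0.041}
    - {"dx": 0,"dy": 0,"dz": 0,"rx": 0.095,"ry": 0.116,"rz": -0.041}
    - {"dx": 0,"dy": 0,"dz": 0,"rx": 0.095,"ry": 0.116,"rz": -0.041}
    - {"dx": 0,"dy": 0,"dz": 0,"rx": 0.095,"ry": 0.116,"rz": -0.041}
    - {"dx": 0,"dy": 0,"dz": 0,"rx": 0.095,"ry": 0.116,"rz": -0.041}
    - {"dx": 0,"dy": 0,"dz": 0,"rx": 0.095,"ry": 0.116,"rz": -0.041}
    - {"dx": 0,"dy": 0,"dz": 0,"rx": 0.095,"ry": 0.116,"rz": -0.041}
    - {"dx": 0,"dy": 0,"dz": 0,"rx": 0.095,"ry": 0.116,"rz": -0.041}
    - {"dx": 0,"dy": 0,"dz": 0,"rx": 0.095,"ry": 0.116,"rz": -0.041}

```text
t: 18.0
tcp_pos: [0.5072, -0.2197, 0.2237]
tool_rot: [0.865, 0.382, -0.319, -0.064]
force: [0.4, 0.9, -4.4]
finger_gap: 0.191
gripper_force: 88.3
```

Call:
move_arm:
  targets:
    - {"dx": 0,"dy": 0,"dz": 0,"rx": 0,"ry": 0,"rz": 0}
    - {"dx": 0,"dy": 0,"dz": 0,"rx": 0,"ry": 0,"rz": 0}
    - {"dx": 0,"dy": 0,"dz": 0,"rx": -0.095,"ry": -0.116,"rz": 0.041}
    - {"dx": 0,"dy": 0,"dz": 0,"rx": -0.095,"ry": -0.116,"rz": 0.041}
    - {"dx": 0,"dy": 0,"dz": 0,"rx": -0.095,"ry": -0.116,"rz": 0.041}
    - {"dx": 0,"dy": 0,"dz": 0,"rx": -0.095,"ry": -0.116,"rz": 0.041}
    - {"dx": 0,"dy": 0,"dz": 0,"rx": -0.095,"ry": -0.116,"rz": 0.041}
    - {"dx": 0,"dy": 0,"dz": 0,"rx": -0.095,"ry": -0.116,"rz": 0.041}
    - {"dx": 0,"dy": 0,"dz": 0,"rx": -0.095,"ry": -0.116,"rz": 0.041}
    - {"dx": 0,"dy": 0,"dz": 0,"rx": -0.095,"ry": -0.116,"rz": 0.041}

```text
t: 19.25
tcp_pos: [0.5054, -0.2183, 0.2245]
tool_rot: [0.876, 0.388, -0.175, 0.228]
force: [0.0, -0.0, -4.0]
finger_gap: 0.192
gripper_force: 88.3
```

Call:
move_arm:
  targets:
    - {"dx": 0,"dy": 0,"dz": 0,"rx": -0.095,"ry": -0.116,"rz": 0.041}
    - {"dx": 0,"dy": 0,"dz": 0,"rx": -0.095,"ry": -0.116,"rz": 0.041}
    - {"dx": 0,"dy": 0,"dz": 0,"rx": 0,"ry": 0,"rz": 0}
    - {"dx": 0,"dy": 0,"dz": 0,"rx": 0,"ry": 0,"rz": 0}
    - {"dx": 0,"dy": 0,"dz": 0,"rx": 0,"ry": 0,"rz": 0}
    - {"dx": 0,"dy": 0,"dz": 0,"rx": 0,"ry": 0,"rz": 0}
    - {"dx": 0,"dy": 0,"dz": 0,"rx": 0,"ry": 0,"rz": 0}
    - {"dx": 0,"dy": 0,"dz": 0,"rx": 0,"ry": 0,"rz": 0}
    - {"dx": 0,"dy": 0,"dz": 0,"rx": 0,"ry": 0,"rz": 0}
    - {"dx": 0,"dy": 0,"dz": 0,"rx": 0,"ry": 0,"rz": 0}

```text
t: 20.5
tcp_pos: [0.5063, -0.2192, 0.2238]
tool_rot: [0.864, 0.383, -0.136, 0.297]
force: [0.6, -0.0, -4.5]
finger_gap: 0.196
gripper_force: 88.5
```

```bash
cat > chk.py <<'E'
from h import *; import sys
from scipy.spatial.transform import Rotation as R
s=sensors.sense();B=R.from_quat(s['tool_rot'])*R.from_euler('x',180,degrees=True)
im=cams.snapshot("side")[:,:,::-1];x0,y0,w,h=215,70,125,92;k=6.4
z=cv2.convertScaleAbs(cv2.resize(im[y0:y0+h,x0:x0+w],None,fx=k,fy=k,interpolation=cv2.INTER_CUBIC),alpha=1.4)
for p in((90,65,24),(-90,65,45),(90,-65,45),(86,61,4)):
    W=s['tcp_pos']+B.apply((np.array(p)-[0,0,79.])/1e3);q=proj("side",W);cv2.circle(z,tuple(((q-[x0,y0]+.5)*k).astype(int)),3,(0,255,0),1)
zz=B.as_matrix()[:,2];print(s['t'],W,"tilt",np.degrees(np.arccos(zz[2])),"h",np.degrees(np.arctan2(zz[1],zz[0])))
cv2.imwrite("pics/"+sys.argv[1],z)
E
python3 chk.py chk4.png
```

```text
20.5 [ 0.51805459 -0.18323001  0.10005689] tilt 38.13544787985866 h 89.23866714501258
```

View pics/chk4.png

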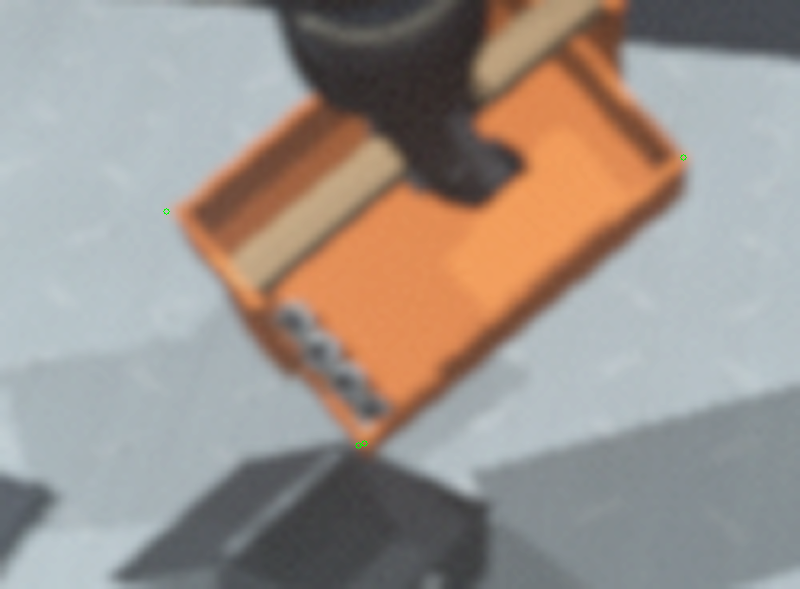

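All four nuts are now in a row on the +x wall, crop (375,408) to (290,318), so the topple was complete. My picture budget is used up, so I'll check by numbers: grey pixels cast onto the box floor plane, with a smaller topple the other way.

```bash
cat > grid.py <<'E'
from h import *
from scipy.spatial.transform import Rotation as R
def grid():
    s=sensors.sense();B=R.from_quat(s['tool_rot'])*R.from_euler('x',180,degrees=True);M=B.as_matrix()
    hsv=cv2.cvtColor(cams.snapshot("side"),cv2.COLOR_RGB2HSV)
    O=s['tcp_pos']-M@[0,0,.079]; n=M[:,2]
    for bx in range(84,0,-5):
        r=''
        for by in range(58,-60,-5):
            W=O+M@[bx/1e3,by/1e3,.011];u=proj("side",W)+[1.8,0]
            h,S,v=cv2.getRectSubPix(hsv,(1,1),(float(u[0]),float(u[1])))[0,0]; r+='#' if S<110 else '.'
        print(bx,r)
    ax=np.cross([0,0,1],n);ax/=np.linalg.norm(ax);th0=np.arccos(n[2]);B0=R.from_rotvec(-ax*th0)*B
    yaw=B0.as_euler('zyx',degrees=True)[0];print(s['t'],"tilt",np.degrees(th0),"yaw",yaw,"rel",np.degrees(np.arctan2(n[1],n[0]))-yaw)
    return B,B0,yaw
def rot(B,B0,yaw,rel,th):
    a=np.radians(yaw+rel);B2=R.from_rotvec(np.array([-np.sin(a),np.cos(a),0])*np.radians(th))*B0
    print(rel,th,(np.degrees((B2*B.inv()).as_rotvec())/30).round(3))
if __name__=="__main__":
    g=grid(); [rot(*g,r,38) for r in(100,115,125,-20)]
E
python3 grid.py
```

```text
84 .##############...###...
79 .##############..####...
74 .##############..####...
69 .................####...
64 .................####...
59 .................####...
54 .................####...
49 .................####...
44 .................####...
39 .................####...
34 .................####...
29 .................####...
24 .................####...
19 .................####...
14 .................####...
9 .................####...
4 .................####...
20.55 tilt 38.13565641529139 yaw 47.75445950616404 rel 41.484122447342145
100 38 [ 0.562 -1.027  0.352]
115 38 [ 0.853 -1.168  0.4  ]
125 38 [ 1.065 -1.22   0.417]
-20 38 [ 0.644  1.044 -0.364]
```

Call:
move_arm:
  targets:
    - {"dx": 0,"dy": 0,"dz": 0,"rx": 0,"ry": -0.183,"rz": -0.233}
    - {"dx": 0,"dy": 0,"dz": 0,"rx": 0,"ry": -0.183,"rz": -0.233}
    - {"dx": 0,"dy": 0,"dz": 0,"rx": 0,"ry": -0.183,"rz": -0.233}
    - {"dx": 0,"dy": 0,"dz": 0,"rx": 0,"ry": -0.183,"rz": -0.233}
    - {"dx": 0,"dy": 0,"dz": 0,"rx": 0,"ry": -0.183,"rz": -0.233}
    - {"dx": 0,"dy": 0,"dz": 0,"rx": 0,"ry": -0.183,"rz": -0.233}
    - {"dx": 0,"dy": 0,"dz": 0,"rx": 0,"ry": -0.183,"rz": -0.233}
    - {"dx": 0,"dy": 0,"dz": 0,"rx": 0,"ry": -0.183,"rz": -0.233}
    - {"dx": 0,"dy": 0,"dz": 0,"rx": 0,"ry": 0.183,"rz": 0.233}
    - {"dx": 0,"dy": 0,"dz": 0,"rx": 0,"ry": 0.183,"rz": 0.233}

```text
t: 21.85
tcp_pos: [0.5063, -0.2192, 0.2238]
tool_rot: [0.945, -0.043, 0.012, 0.323]
force: [0.3, 0.6, -4.3]
finger_gap: 0.195
gripper_force: 88.4
```

Call:
move_arm:
  targets:
    - {"dx": 0,"dy": 0,"dz": 0,"rx": 0,"ry": 0.183,"rz": 0.233}
    - {"dx": 0,"dy": 0,"dz": 0,"rx": 0,"ry": 0.183,"rz": 0.233}
    - {"dx": 0,"dy": 0,"dz": 0,"rx": 0,"ry": 0.183,"rz": 0.233}
    - {"dx": 0,"dy": 0,"dz": 0,"rx": 0,"ry": 0.183,"rz": 0.233}
    - {"dx": 0,"dy": 0,"dz": 0,"rx": 0,"ry": 0.183,"rz": 0.233}
    - {"dx": 0,"dy": 0,"dz": 0,"rx": 0,"ry": 0.183,"rz": 0.233}
    - {"dx": 0,"dy": 0,"dz": 0,"rx": 0,"ry": 0,"rz": 0}
    - {"dx": 0,"dy": 0,"dz": 0,"rx": 0,"ry": 0,"rz": 0}
    - {"dx": 0,"dy": 0,"dz": 0,"rx": 0,"ry": 0,"rz": 0}
    - {"dx": 0,"dy": 0,"dz": 0,"rx": 0,"ry": 0,"rz": 0}

```text
t: 23.1
tcp_pos: [0.5063, -0.2192, 0.2238]
tool_rot: [0.864, 0.382, -0.136, 0.297]
force: [0.1, -0.4, -3.7]
finger_gap: 0.196
gripper_force: 88.4
```

```bash
python3 grid.py
```

```text
84 .##############...###...
79 .##############..####...
74 .##############..####...
69 .................####...
64 .................####...
59 .................####...
54 .................####...
49 .................####...
44 .................####...
39 .................####...
34 .................####...
29 .................####...
24 .................####...
19 .................####...
14 .................####...
9 .................####...
4 .................####...
23.1 tilt 38.136284307829655 yaw 47.71205986651903 rel 41.536111348665514
100 38 [ 0.561 -1.027  0.352]
115 38 [ 0.852 -1.167  0.4  ]
125 38 [ 1.064 -1.22   0.417]
-20 38 [ 0.645  1.045 -0.364]
```

Call:
move_arm:
  targets:
    - {"dx": 0,"dy": 0,"dz": 0,"rx": 0,"ry": -0.216,"rz": -0.275}
    - {"dx": 0,"dy": 0,"dz": 0,"rx": 0,"ry": -0.216,"rz": -0.275}
    - {"dx": 0,"dy": 0,"dz": 0,"rx": 0,"ry": -0.216,"rz": -0.275}
    - {"dx": 0,"dy": 0,"dz": 0,"rx": 0,"ry": -0.216,"rz": -0.275}
    - {"dx": 0,"dy": 0,"dz": 0,"rx": 0,"ry": -0.216,"rz": -0.275}
    - {"dx": 0,"dy": 0,"dz": 0,"rx": 0,"ry": -0.216,"rz": -0.275}
    - {"dx": 0,"dy": 0,"dz": 0,"rx": 0,"ry": -0.216,"rz": -0.275}
    - {"dx": 0,"dy": 0,"dz": 0,"rx": 0,"ry": -0.216,"rz": -0.275}
    - {"dx": 0,"dy": 0,"dz": 0,"rx": 0,"ry": 0.216,"rz": 0.275}
    - {"dx": 0,"dy": 0,"dz": 0,"rx": 0,"ry": 0.216,"rz": 0.275}

```text
t: 24.4
tcp_pos: [0.5063, -0.2192, 0.2238]
tool_rot: [0.938, -0.122, 0.04, 0.321]
force: [-0.0, 0.2, -3.5]
finger_gap: 0.194
gripper_force: 88.5
```

Call:
move_arm:
  targets:
    - {"dx": 0,"dy": 0,"dz": 0,"rx": 0,"ry": 0.216,"rz": 0.275}
    - {"dx": 0,"dy": 0,"dz": 0,"rx": 0,"ry": 0.216,"rz": 0.275}
    - {"dx": 0,"dy": 0,"dz": 0,"rx": 0,"ry": 0.216,"rz": 0.275}
    - {"dx": 0,"dy": 0,"dz": 0,"rx": 0,"ry": 0.216,"rz": 0.275}
    - {"dx": 0,"dy": 0,"dz": 0,"rx": 0,"ry": 0.216,"rz": 0.275}
    - {"dx": 0,"dy": 0,"dz": 0,"rx": 0,"ry": 0.216,"rz": 0.275}
    - {"dx": 0,"dy": 0,"dz": 0,"rx": 0,"ry": 0,"rz": 0}
    - {"dx": 0,"dy": 0,"dz": 0,"rx": 0,"ry": 0,"rz": 0}
    - {"dx": 0,"dy": 0,"dz": 0,"rx": 0,"ry": 0,"rz": 0}
    - {"dx": 0,"dy": 0,"dz": 0,"rx": 0,"ry": 0,"rz": 0}

```text
t: 25.65
tcp_pos: [0.5063, -0.2192, 0.2238]
tool_rot: [0.864, 0.382, -0.136, 0.297]
force: [0.3, -1.1, -4.5]
finger_gap: 0.193
gripper_force: 88.5
```

```bash
python3 grid.py
```

```text
84 .###..............###...
79 .###.............####...
74 .###.............####...
69 .###.............####...
64 ####.............####...
59 ####.............####...
54 ####.............####...
49 ####.............####...
44 .###.............####...
39 ..##.............####...
34 ..##.............####...
29 ..##.............####...
24 ..##.............####...
19 ..##.............####...
14 .................####...
9 .................####...
4 .................####...
25.65 tilt 38.135073265911586 yaw 47.701382599333094 rel 41.54047142894115
100 38 [ 0.561 -1.027  0.352]
115 38 [ 0.852 -1.168  0.4  ]
125 38 [ 1.064 -1.22   0.417]
-20 38 [ 0.645  1.044 -0.364]
```

Call:
move_arm:
  targets:
    - {"dx": 0,"dy": 0,"dz": 0,"rx": 0,"ry": 0.18,"rz": 0.229}
    - {"dx": 0,"dy": 0,"dz": 0,"rx": 0,"ry": 0.18,"rz": 0.229}
    - {"dx": 0,"dy": 0,"dz": 0,"rx": 0,"ry": 0.18,"rz": 0.229}
    - {"dx": 0,"dy": 0,"dz": 0,"rx": 0,"ry": 0.18,"rz": 0.229}
    - {"dx": 0,"dy": 0,"dz": 0,"rx": 0,"ry": 0.18,"rz": 0.229}
    - {"dx": 0,"dy": 0,"dz": 0,"rx": 0,"ry": 0.18,"rz": 0.229}
    - {"dx": 0,"dy": 0,"dz": 0,"rx": 0,"ry": 0.18,"rz": 0.229}
    - {"dx": 0,"dy": 0,"dz": 0,"rx": 0,"ry": 0.18,"rz": 0.229}
    - {"dx": 0,"dy": 0,"dz": 0,"rx": 0,"ry": -0.18,"rz": -0.229}
    - {"dx": 0,"dy": 0,"dz": 0,"rx": 0,"ry": -0.18,"rz": -0.229}

```text
t: 26.95
tcp_pos: [0.5063, -0.2192, 0.2238]
tool_rot: [0.607, 0.723, -0.254, 0.21]
force: [-0.9, -0.3, -4.2]
finger_gap: 0.193
gripper_force: 88.5
```

Call:
move_arm:
  targets:
    - {"dx": 0,"dy": 0,"dz": 0,"rx": 0,"ry": -0.18,"rz": -0.229}
    - {"dx": 0,"dy": 0,"dz": 0,"rx": 0,"ry": -0.18,"rz": -0.229}
    - {"dx": 0,"dy": 0,"dz": 0,"rx": 0,"ry": -0.18,"rz": -0.229}
    - {"dx": 0,"dy": 0,"dz": 0,"rx": 0,"ry": -0.18,"rz": -0.229}
    - {"dx": 0,"dy": 0,"dz": 0,"rx": 0,"ry": -0.18,"rz": -0.229}
    - {"dx": 0,"dy": 0,"dz": 0,"rx": 0,"ry": -0.18,"rz": -0.229}
    - {"dx": 0,"dy": 0,"dz": 0,"rx": 0,"ry": 0,"rz": 0}
    - {"dx": 0,"dy": 0,"dz": 0,"rx": 0,"ry": 0,"rz": 0}
    - {"dx": 0,"dy": 0,"dz": 0,"rx": 0,"ry": 0,"rz": 0}
    - {"dx": 0,"dy": 0,"dz": 0,"rx": 0,"ry": 0,"rz": 0}

```text
t: 28.2
tcp_pos: [0.5063, -0.2192, 0.2238]
tool_rot: [0.864, 0.383, -0.136, 0.297]
force: [0.4, 0.1, -4.2]
finger_gap: 0.186
gripper_force: 88.4
```

```bash
python3 grid.py
```

```text
84 .##########.............
79 .##########......####...
74 .##########......#####..
69 .#######.#.......#####..
64 .###.............#####..
59 .###.............####...
54 .###.............####...
49 .................####...
44 .................####...
39 .................####...
34 .................####...
29 .................####...
24 .................####...
19 .................####...
14 .................####...
9 .................####...
4 .................####...
28.2 tilt 38.13638918531397 yaw 47.78881040949077 rel 41.45409546246085
100 38 [ 0.563 -1.028  0.353]
115 38 [ 0.854 -1.168  0.4  ]
125 38 [ 1.066 -1.22   0.417]
-20 38 [ 0.644  1.044 -0.364]
```

The grid now shows a compact L in the corner: three nuts on the +x wall and one on the +y wall, all within about 50 mm. The corner is at (0.518, -0.183, 0.100), which is 5.5 cm over the rim. The arm is at rest, so I'm handing in.

```bash
python3 -c "
from station import order
print(order.sign_off())"
```

```text
the job is handed in; nothing more can be done
None
```

I handed the job in at about 28 s of the 45 s limit: the hook box is held still at a 38° tilt, its cut-down corner about 5.5 cm above the rim at the tin's middle. All four nuts lie within about 50 mm of that corner (the last layout read from camera pixels rather than a viewed picture), and I saw no spill or contact.

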